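# Close up the work light after a battery change

## Robot

A 6-joint arm with a two-finger parallel gripper is mounted at the origin on the work surface. World frame = base frame: x ahead of the robot, y to its left, z up, the work surface at z = 0. Lengths are in m, angles in rad, forces in N, time in s.
With the tool pointing down it reaches from about 0.25 to 0.725 m from the base axis. Payload 9.7 kg.
Tool frame: the origin (TCP) lies at the very end of the fingers, on their centre line; the grasp point (between the pads) lies 19 mm behind it (bot.grip_depth is the distance from the TCP to the grasp point, in m); y points along the fingers, x is the direction in which the jaws open and shut, and the axes are right-handed (so a half turn about y gives the same grasp; the last joint's range is limited). The gripper opens to 85 mm and grips with 20 to 120 N. Pads are 22 mm wide; open, the fingers measure 114 mm over their backs; the gripper's body (76 mm by 85 mm) begins 54 mm behind the grasp point. The pads swing forward as they close: fully open they stand 13 mm farther back than shut.
Start: joints at [1.102, 0.087, 0.176, 1.66, 0, 1.571], TCP at [0.248, 0.491, 0.231] pointing down, gripper open.
Joint ranges: [-3.13, 3.13], [-0.85, 1.81], [-1.15, 1.24], [-2.2, 2.28], [-1.44, 1.52], [-3.14, 3.14]. Speed limits (rad/s): [2.22, 2.22, 2.57, 3.14, 3.14, 3.14].

## Interface

Orientations are given as a rotation vector (axis times angle).
In Python, from workcell import bot gives the robot as it stands. Calls block until the motion is done:
- bot.move_ptp(position, orientation): joint-space move of the TCP to a pose.
- bot.move_l(position, v=0.15, rot=None): straight line of the TCP; rot=None keeps the orientation; v is the mean speed in m/s.
- bot.movej(angles): joint-space move.
- bot.gripper_to(opening, newtons=None): finger opening in m; newtons is the grip in N (None keeps the last); returns when the fingers have stopped.
- bot.pause(seconds).
- bot.ik(position, orientation): joint angles nearest the present ones, or None.
- bot.snapshot(name): name is "scene" or "top" or "wrist"; returns (picture, depth): 400x640x3 uint8, blue, green, red; 400x640 float32, m along the optical axis (not along the pixel's ray), 0 where there is no reading.
- bot.get_calibration(name): a dict with "fx", "fy", "cx", "cy" (pixels), "D" ([k1, k2, p1, p2, k3] as OpenCV has them; the pictures are not rectified), "rvec" (rotation vector, rad) and "tvec" (3), from world to camera coordinates, as OpenCV has them; the wrist camera has in their place "hand_eye" (4x4, takes a point from camera to tool coordinates, whose origin is the TCP and whose axes are the tool frame's). Camera axes: x right, y down, z forward; pixel columns grow to the right and rows downward; lengths in m; the calibration is good to about 2 mm. A picture is of the moment at which its call begins: read the wrist's pose just before it. get_calibration takes no time and is no camera call.
A pose or a line that the arm cannot do raises bot.MotionError and nothing moves.
- bot.sign_off(): hands the job in, once; it reports no verdict.
Readings, each from a call of its own:
- bot.current_time_s(): time.
- bot.current_joint_pos(): joint angles.
- bot.current_joint_vel(): joint speeds.
- bot.current_effort(): joint torques, N m.
- bot.current_eef_pos(): TCP position.
- bot.current_orientation(): TCP orientation.
- bot.current_wrist_force(): force on the tool from outside, world axes, zero at the start.
- bot.current_moment(): the same for the moment, N m.
- bot.current_gripper_width(): finger opening in m.
Only numpy, scipy, OpenCV 4.12 (cv2) and the standard library are available. Lean on these libraries where they do the work, as an engineer would, in place of code of your own. Each camera call takes 0.05 s, during which the arm holds its last target. There are 200 camera calls.

## Task

The fresh battery is already in the floodlight: put its battery cover back on by hooking the two tabs under the lip at the stand end and swinging the free edge down until the cover sits flush. Then push the sprung stand over until it snaps flat against the back of the light, so that the light is closed up and stowed. Leave the other things on the bench where they are.

Things in the scene. Friction and masses are not known exactly. Their poses are not given: they have to be found in the camera images.
- light: LED floodlight on its glass on the bench, back up; it does not move. Dark housing 200 x 220 mm (local x, y), lime bezel 216 x 232 mm; back face 50 mm above the bench. Origin: middle of the underside, on the bench. Local z up, +x from the stand's pivot end to the other end. Fins 10 mm high stand on the back at |y| = 64 to 98 mm, x = -91 to +31 mm
- bay (a point): middle of the battery bay's opening, level with the back face (local 7.5, 0, 50 mm in the light; same axes). The bay is 105 mm square. Ledges 8 mm wide, 5 mm below the back face, carry the cover along both y sides and the +x end. The red battery pack in the bay ends 13 mm below the back face. With the cover home its upper face is flush with this point
- lip (a point): middle of the lip's edge at the bay's -x end (light's local -45, 0, 50 mm; same axes). The lip, 3.5 mm thick, overhangs a pocket for the cover's tabs, open to the bay, 17 mm deep towards -x and 21 mm high; no ledge at this end
- cover: grey battery cover, about 75 g, right way up on the bench: plate 100 x 100 x 5 mm, its underside 4.5 mm and upper face 9.5 mm above the origin, which is under the plate's middle, level with the undersides of tabs and feet. Local z up, -x to the tabs, +x to the free edge. Home in the light: axes parallel, origin 40.5 mm above the bench and at the bay's middle, 2.5 mm play all round
- cover_ridge (a point): middle of the top of the lime grip ridge on the cover (local 14, 0, 25.5 mm): 10 mm wide along local x, 50 mm long along local y, standing 16 mm above the plate
- cover_tabs (a point): on the cover, midway between the tips of its two tabs (local -60, 0, 2 mm). Tabs: 20 mm wide at y = -30 and +30 mm, heights 0 to 4 mm, reaching 10 mm beyond the plate's -x edge, so the cover is too long to go in flat. Two feet, 8 x 12 mm and 4.5 mm high, are under the plate at x = +36 mm, y = -30 and +30 mm
- stand (a joint): angle of the U-shaped steel stand about a pivot line along the light's y at local x = -82, z = 36 mm: 0 at its open stop (the start; it leans out over the -x end), growing as it swings up and over towards +x, 1.95 at the stowed stop. Its springs go over centre at about 0.9: below, they pull it back open; beyond, it snaps stowed by itself. Pushing the bar takes about 7 N at 0, less further on
- stand_bar (a point): middle of the stand's black-sleeved cross bar, 12 mm thick, along the light's y, 130 mm from the pivot line. Light's local x, z: -151, 146 mm when open; at most 166 mm high on its way; -27, 154 mm just past centre; +46, 59.5 mm when stowed (3.5 mm above the cover's plate). The U's side tubes, 10 mm thick, are at y = -123 and +123 mm, a coil spring outside each (to 141 mm)
- spent_pack: bystander: the spent red battery pack, 70 x 76 x 14 mm, on the bench; origin under its middle
- drill: bystander: lime and black cordless drill lying on its side, about 240 x 210 mm and 66 mm high; origin under the barrel
- tape: bystander: roll of black tape lying flat, 90 mm across, 48 mm high; origin under its middle
Mind the look-alikes: they are no part of the job. What is meant by the cover is not brown or red, and is the larger of those in its own colour.

How it is judged:
By the outcome, as a careful person would: the job done as asked, in the order asked, and still so for the second after the job is handed in, with the robot touching nothing.
It also fails if it takes over 58 s, if anything falls off the work surface, if the arm or the gripper's body presses on something with over 40 N, if the wrist force passes 120 N, or if a joint passes its speed limit or range.

## Working session

There is one attempt and no reset: what is moved stays moved. The work goes in short steps, each a Python script; the robot and the scene stay as the last script left them, time stands still between calls to the robot, and variables do not carry over. Pictures are saved under pics/ and viewed, about 8 in all and at most 12, crops included, and the job is handed in when it is done.

```bash
mkdir -p pics; ls; python3 - <<'E'
from workcell import bot
import cv2,numpy as np
for n in("scene","top"):
    p,d=bot.snapshot(n); cv2.imwrite(f"pics/{n}0.png",p); np.savez(f"pics/{n}0.npz",p=p,d=d)
    print(n,bot.get_calibration(n),(d>0).mean())
print(bot.get_calibration("wrist")); print(bot.current_orientation(),bot.current_time_s())
E
```

```text
pics
scene {'fx': 441.3044634157688, 'fy': 441.3044634157688, 'cx': 317.4988919298831, 'cy': 205.41616996535143, 'D': array([-0.07396825,  0.        ,  0.        ,  0.        ,  0.        ]), 'rvec': array([ 1.00937542,  2.33088087, -1.13982801]), 'tvec': array([ 0.44485471, -0.12882576,  1.78604601])} 0.979828125
top {'fx': 426.10852780162537, 'fy': 426.10852780162537, 'cx': 315.61818763588946, 'cy': 197.25313398673813, 'D': array([0.01570569, 0.        , 0.        , 0.        , 0.        ]), 'rvec': array([ 2.13952036, -2.0937525 ,  0.19124889]), 'tvec': array([-0.09081041,  0.5386551 ,  1.25124974])} 0.99584375
{'fx': 341.7979141187176, 'fy': 341.7979141187176, 'cx': 317.0156474218819, 'cy': 196.1090278358942, 'D': array([-0.06706237,  0.        ,  0.        ,  0.        ,  0.        ]), 'hand_eye': array([[ 9.99998486e-01,  4.87263397e-04,  1.67030174e-03,
         1.92627828e-03],
       [-1.47809368e-03, -2.68546362e-01,  9.63265626e-01,
        -1.42132724e-01],
       [ 9.17917537e-04, -9.63266637e-01, -2.68545236e-01,
         6.88628057e-02],
       [ 0.00000000e+00,  0.00000000e+00,  0.00000000e+00,
         1.00000000e+00]])}
[-1.39589036 -0.85656617  0.85824568] 0.1
```

View pics/top0.png

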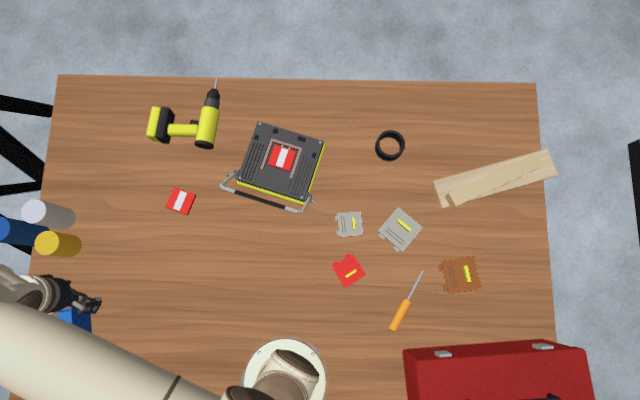

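View pics/scene0.png

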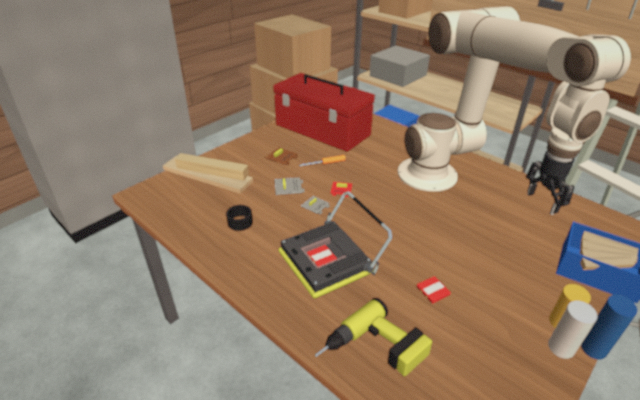

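Top view: the light is at about (280,160) with its stand towards the robot (bar ~(260,200)). The larger grey cover is at (400,230) and the small grey one at (349,224). Next, a zoom plus rough positions.

```bash
cat > h.py <<'E'
from workcell import bot
import cv2,numpy as np
from scipy.spatial.transform import Rotation as R
def cam(n,pose=None):
    c=bot.get_calibration(n); K=np.array([[c['fx'],0,c['cx']],[0,c['fy'],c['cy']],[0,0,1]])
    if n=="wrist":
        p,o=pose; T=np.eye(4); T[:3,:3]=R.from_rotvec(o).as_matrix(); T[:3,3]=p
        T=T@c['hand_eye']
    else:
        A=np.eye(4); A[:3,:3]=R.from_rotvec(c['rvec']).as_matrix(); A[:3,3]=c['tvec']; T=np.linalg.inv(A)
    return K,c['D'],T
def toplane(C,px,z):
    K,D,T=C; u=cv2.undistortPoints(np.array(px,float).reshape(-1,1,2),K,D)[:,0]
    d=np.c_[u,np.ones(len(u))]@T[:3,:3].T; o=T[:3,3]
    return o+d*((z-o[2])/d[:,2])[:,None]
def proj(C,P):
    K,D,T=C; A=np.linalg.inv(T)
    return cv2.projectPoints(np.array(P,float).reshape(-1,1,3),cv2.Rodrigues(A[:3,:3])[0],A[:3,3],K,D)[0][:,0]
def down(yaw):  # tool y down, jaw axis x at world yaw
    x=np.array([np.cos(yaw),np.sin(yaw),0]); y=np.array([0,0,-1.]); return R.from_matrix(np.c_[x,y,np.cross(x,y)])
E
python3 - <<'E'
from h import *
p=np.load('pics/top0.npz')['p']; C=cam("top")
hsv=cv2.cvtColor(p,cv2.COLOR_BGR2HSV)
def blobs(m,mn,name,z):
    n,l,s,c=cv2.connectedComponentsWithStats(m.astype(np.uint8))
    for i in range(1,n):
        if s[i,4]>mn:
            cn=cv2.findContours((l==i).astype(np.uint8),0,2)[0][0]; r=cv2.minAreaRect(cn)
            print(name,s[i,4],c[i].round(1),toplane(C,[c[i]],z)[0].round(4),'box',toplane(C,cv2.boxPoints(r),z)[:,:2].round(3).tolist())
H,S,V=[hsv[...,i].astype(int) for i in range(3)]
roi=np.zeros(H.shape,bool); roi[110:300,210:490]=1
blobs(roi&(H>24)&(H<40)&(S>150)&(V>100),15,'lime',.0255)
blobs(roi&(S<60)&(V>110),60,'grey',.0095)
blobs(roi&(S<90)&(V<70),100,'dark',.05)
blobs(roi&((H<6)|(H>174))&(S>150),60,'red',.037)
cv2.imwrite('pics/topc.png',cv2.resize(p[110:290,215:435],None,fx=3.3,fy=3.3,interpolation=cv2.INTER_CUBIC))
E
```

```text
lime 232 [213.2 123.9] [0.7795 0.2571 0.0255] box [[0.827, 0.271], [0.827, 0.245], [0.716, 0.237], [0.715, 0.263]]
lime 121 [316.3 167.8] [ 0.6403 -0.0789  0.0255] box [[0.564, -0.052], [0.723, -0.1], [0.721, -0.106], [0.561, -0.059]]
lime 258 [269.7 192.4] [0.558  0.065  0.0255] box [[0.584, 0.173], [0.596, 0.17], [0.531, -0.043], [0.52, -0.04]]
lime 16 [353.4 223.3] [ 0.4662 -0.1971  0.0255] box [[0.452, -0.196], [0.483, -0.196], [0.483, -0.199], [0.452, -0.199]]
lime 43 [403.7 225. ] [ 0.4644 -0.3513  0.0255] box [[0.476, -0.331], [0.482, -0.336], [0.453, -0.371], [0.447, -0.366]]
lime 83 [466.6 273.3] [ 0.3226 -0.5367  0.0255] box [[0.345, -0.524], [0.349, -0.539], [0.301, -0.548], [0.297, -0.534]]
lime 26 [350.1 273.5] [ 0.314  -0.1879  0.0255] box [[0.307, -0.172], [0.327, -0.201], [0.322, -0.204], [0.302, -0.175]]
grey 282 [283.5 153.8] [0.6887 0.0279 0.0095] box [[0.64, 0.102], [0.747, 0.073], [0.713, -0.032], [0.607, -0.001]]
grey 128 [281.4 157.4] [0.6766 0.0342 0.0095] box [[0.651, 0.054], [0.709, 0.036], [0.702, 0.015], [0.644, 0.033]]
grey 770 [458.7 181.9] [ 0.6072 -0.5
[... 451 characters left out ...]
[348.8 223.8] [ 0.4665 -0.184   0.0095] box [[0.499, -0.138], [0.508, -0.221], [0.434, -0.227], [0.425, -0.146]]
grey 81 [414.9 284.9] [ 0.2847 -0.3851  0.0095] box [[0.244, -0.359], [0.33, -0.406], [0.327, -0.412], [0.24, -0.365]]
dark 348 [390.1 144.7] [ 0.7128 -0.3083  0.05  ] box [[0.757, -0.264], [0.759, -0.352], [0.664, -0.351], [0.662, -0.264]]
dark 167 [259.4 199. ] [0.5316 0.0926 0.05  ] box [[0.55, 0.17], [0.56, 0.168], [0.513, 0.015], [0.504, 0.018]]
red 336 [281.7 157.8] [0.6673 0.0306 0.037 ] box [[0.646, 0.075], [0.712, 0.058], [0.691, -0.014], [0.624, 0.003]]
red 606 [347.8 269.6] [ 0.3251 -0.1801  0.037 ] box [[0.34, -0.126], [0.381, -0.189], [0.312, -0.233], [0.272, -0.171]]
```

View pics/topc.png

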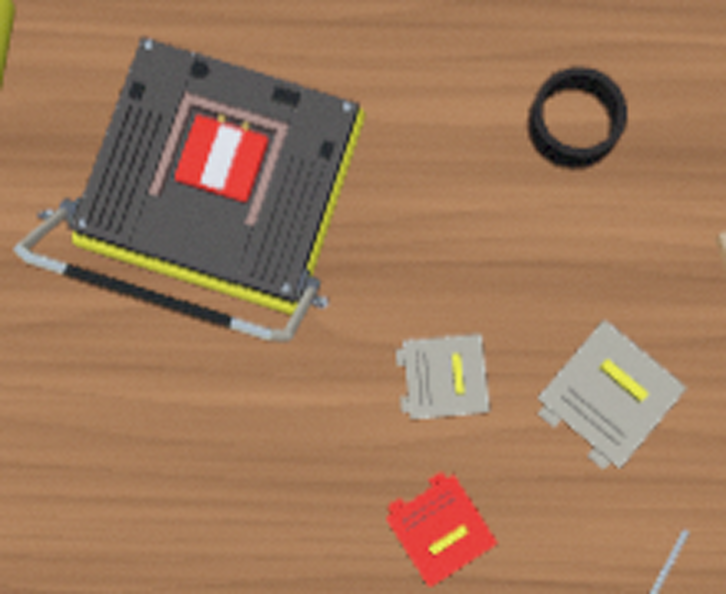

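The zoom shows the light's +x pointing away from the robot, at a yaw of about -17°. The big grey cover's tabs point down-left in the picture, so its +x yaw is about -40°. I'll check IK for the planned poses, then take wrist views of the cover and the bay.

```bash
python3 - <<'E'
from h import *
cy=np.radians(-39.5); ly=np.radians(-16.8)
L=np.array([.66,.031,0]); 
def lw(x,y,z): c,s=np.cos(ly),np.sin(ly); return L+[c*x-s*y,s*x+c*y,z]
ay=np.array([-np.sin(ly),np.cos(ly),0])
for f in (0,np.pi):
    print('f',f, bot.ik([.463,-.351,.18],down(cy+f).as_rotvec()), bot.ik([.463,-.351,.0125],down(cy+f).as_rotvec()))
    for t,z in((0,.056),(0,.25),(20,.09),(20,.25),(25,.1)):
        r=R.from_rotvec(-np.radians(t)*ay)*down(ly+f)
        print(t,z,bot.ik(lw(.0215,0,z),r.as_rotvec()))
    print('push',bot.ik(lw(-.2,0,.125),down(ly+f).as_rotvec()))
f=0
q=bot.ik([.463,-.351,.18],down(cy).as_rotvec()); 
def shot(n):
    P=(bot.current_eef_pos(),bot.current_orientation()); p,d=bot.snapshot("wrist")
    cv2.imwrite(f'pics/{n}.png',p); np.savez(f'pics/{n}.npz',p=p,d=d,pos=P[0],ori=P[1]); print(n,P,bot.current_joint_pos(),bot.current_time_s())
bot.move_ptp([.463,-.351,.18],down(cy).as_rotvec()); shot('wc')
bot.move_ptp(lw(.0,0,.26),down(ly).as_rotvec()); shot('wl')
E
```

```text
f 0 [-0.64866457  0.14825341  0.14383668  1.56637959  0.          1.61153681] [-0.64866457  0.18611111 -0.13809042  1.24659479  0.          1.61153681]
0 0.056 [0.03640245 0.4025848  0.21513354 1.38334507 0.         1.90041409]
0 0.25 [0.03640245 0.44309674 0.64573036 1.77342995 0.         1.90041409]
20 0.09 [ 0.08993617  0.07230221 -0.16031787  1.01260933 -0.12821361  1.93286232]
20 0.25 [ 0.08993617  0.06894581  0.14503072  1.32131433 -0.12821361  1.93286232]
25 0.1 [ 0.1050445  -0.00217617 -0.24407598  0.92295617 -0.16464047  1.93509897]
push [ 0.18731799 -0.10167307 -0.21659889  1.4558705   0.          2.05132963]
f 3.141592653589793 [-0.64866457  0.14825341  0.14383668  1.56637959  0.         -1.53005585] [-0.64866457  0.18611111 -0.13809042  1.24659479  0.         -1.53005585]
0 0.056 [ 0.03640245  0.4025848   0.21513354  1.38334507  0.         -1.24117856]
0 0.25 [ 0.03640245  0.44309674  0.64573036  1.77342995  0.         -1.24117856]
20 0.09 [ 0.08993617  0.07230221 -0.16031787  1.01260933 -0.12821361 -1.20873033]
20 0.25 [ 0.08993617  0.06894581  0.14503072  1.32131433 -0.12821361 -1.20873033]
25 0.1 [ 0.1050445  -0.00217617 -0.24407598  0.92295617 -0.16464047 -1.20649368]
push [ 0.18731799 -0.10167307 -0.21659889  1.4558705   0.         -1.09026302]
wc (array([ 0.46343099, -0.35042844,  0.18004557]), array([-1.50277399,  0.53850688, -0.53864241])) [-6.47505006e-01  1.48206942e-01  1.43885134e-01  1.56640172e+00
  6.54257900e-05  1.61155111e+00] 3.2
wl (array([0.65985996, 0.02981838, 0.25987732]), array([-1.55868966,  0.23148829, -0.23111996])) [ 4.50127011e-02  3.90660085e-01  5.95291947e-01  1.77563498e+00
 -1.82490606e-04  1.91081632e+00] 4.8583
```

View pics/wc.png

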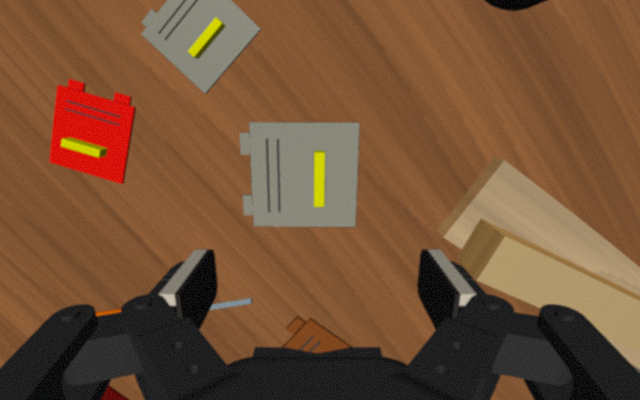

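View pics/wl.png

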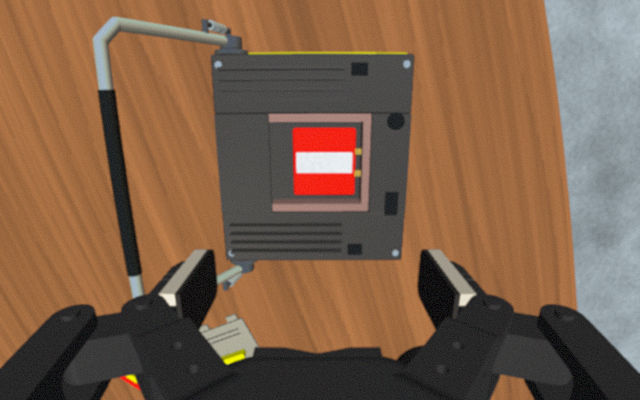

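Both wrist views are clear. The cover plate spans about (251,123)-(358,226), with its tabs on the left and its ridge at (319,180). In the light view the bay's pink ledges span about (269,113)-(371,210), and the stand bar is at the left, (107,90)-(135,275).

```bash
python3 - <<'E'
from h import *
def load(n):
    f=np.load(f'pics/{n}.npz'); return f['p'],f['d'],cam("wrist",(f['pos'],f['ori']))
def rect(C,m,z,name,sub=(0,0)):
    cn=max(cv2.findContours(m.astype(np.uint8),0,1)[0],key=cv2.contourArea)
    W=toplane(C,cn[:,0],z)[:,:2]
    r=cv2.minAreaRect((W*1000).astype(np.float32)); b=cv2.boxPoints(r)
    print(name,'n',m.sum(),'c',np.round(r[0],1),'size',np.round(r[1],1),'ang',round(r[2],2)); return r
def hs(p): h=cv2.cvtColor(p,cv2.COLOR_BGR2HSV).astype(int); return h[...,0],h[...,1],h[...,2]
p,d,C=load('wc'); H,S,V=hs(p)
roi=np.zeros(H.shape,bool); roi[100:245,230:380]=1
lime=roi&(H>22)&(H<40)&(S>150); g=roi&(S<60)&(V>70)
g=cv2.morphologyEx((g|lime).astype(np.uint8),cv2.MORPH_CLOSE,np.ones((5,5)))
rect(C,g,.0095,'cover+tabs'); 
o=cv2.morphologyEx(g,cv2.MORPH_OPEN,np.ones((31,31))); rect(C,o,.0095,'plate')
rect(C,lime&(V>215),.0255,'ridge top'); rect(C,lime,.0255,'ridge')
print('lime V',np.percentile(V[lime],[5,25,50,75,95]),'depth z plate',np.median(d[g>0]), 'pred', end=' ')
K,D,T=C; print(T[2,3], T[:3,2])
p,d,C=load('wl'); H,S,V=hs(p)
roi=np.zeros(H.shape,bool); roi[100:225,255:385]=1
print('ledge px',p[118,320],p[160,366],p[206,320],H[118,320],S[118,320],V[118,320])
led=roi&((H<15)|(H>170))&(S>25)&(S<120)&(V>90)
led[125:195,288:358]=0
rect(C,led,.045,'ledge')
for nm in('wl',):
    ys,xs=np.nonzero(led); print(xs.min(),xs.max(),ys.min(),ys.max())
# housing
roi=np.zeros(H.shape,bool); roi[40:275,200:425]=1
dk=roi&(V<110)&(S<70); dk=cv2.morphologyEx(dk.astype(np.uint8),cv2.MORPH_CLOSE,np.ones((7,7))); dk=cv2.morphologyEx(dk,cv2.MORPH_OPEN,np.ones((31,31)))
r=rect(C,dk,.05,'housing')
for n,(z,) in {'s':(.05,)}.items():
    sc=[(218,64),(407,64),(395,253),(232,254)]
    out=[]
    for x,y in sc:
        w=np.zeros(V.shape); w[y-6:y+7,x-6:x+7]=np.clip(V[y-6:y+7,x-6:x+7]-110,0,None)
        yy,xx=np.mgrid[:400,:640]; out.append(((w*xx).sum()/w.sum(),(w*yy).sum()/w.sum()))
    Wd=toplane(C,out,.051)[:,:2]*1000; print(np.round(out,1).tolist(),Wd.round(1).tolist(),Wd.mean(0).round(1))
    e=Wd[1]-Wd[0]+Wd[2]-Wd[3]; e2=Wd[0]-Wd[3]+Wd[1]-Wd[2]; print('yaw',np.degrees(np.arctan2(e[1],e[0])),np.degrees(np.arctan2(e2[1],e2[0]))-90,np.hypot(*e)/2,np.hypot(*e2)/2)
E
```

```text
cover+tabs n 11344 c [ 452.  -337.5] size [ 99.4 107.7] ang 50.29
plate n 10938 c [ 454.8 -340.2] size [98.5 99.9] ang 50.56
ridge top n 11 c [ 450.6 -364. ] size [0. 0.] ang 0.0
ridge n 592 c [ 466.7 -348.6] size [50.1  8.9] ang 50.49
lime V [174.55 201.75 210.   212.   215.  ] depth z plate 0.31812572 pred 0.32218429112603886 [-0.16965313 -0.2065989  -0.96360506]
ledge px [121 130 168] [127 134 171] [122 130 166] 6 71 168
ledge n 3005 c [664.1  35.3] size [105.  106.7] ang 73.17
268 371 113 211
housing n 30672 c [657.5  39.6] size [220.5 198.3] ang 73.23
[[217.5, 63.9], [406.4, 63.6], [395.6, 253.0], [229.8, 254.6]] [[597.3, 160.2], [773.9, 106.9], [716.9, -85.4], [537.7, -33.2]] [656.4  37.1]
yaw -16.50220256118101 -16.825078292670753 185.49759126180055 201.49021403828968
```

```bash
cat >> h.py <<'E'
def shot(n):
    P=(bot.current_eef_pos(),bot.current_orientation()); p,d=bot.snapshot("wrist")
    cv2.imwrite(f'pics/{n}.png',p); np.savez(f'pics/{n}.npz',p=p,d=d,pos=P[0],ori=P[1])
def st(s=''): print(s,'t',round(bot.current_time_s(),2),'p',np.round(bot.current_eef_pos(),4),'F',np.round(bot.current_wrist_force(),1),'M',np.round(bot.current_moment(),2),'w',round(bot.current_gripper_width(),4))
E
python3 - <<'E'
from h import *
cy=np.radians(-39.5); o=down(cy).as_rotvec()
st()
bot.move_l([.64,-.1,.28],v=.4)
bot.move_ptp([.466,-.3489,.08],o)
bot.gripper_to(.03,50); st('open')
bot.move_l([.466,-.3489,.0130],v=.08); st('down')
bot.gripper_to(0.0,50); st('closed')
bot.move_l([.466,-.3489,.10],v=.15); bot.pause(.2); st('lift')
shot('grasp')
E
```

```text
t 4.86 p [0.6599 0.0297 0.2599] F [0.2 0.3 0.3] M [-0.03 -0.01 -0.06] w 0.0853
open t 7.28 p [ 0.466  -0.3489  0.08  ] F [ 0.1 -0.  -0.8] M [ 0.05  0.01 -0.01] w 0.0299
down t 8.27 p [ 0.4663 -0.3491  0.0136] F [-0.3  0.7 -0.3] M [0.01 0.02 0.05] w 0.0298
closed t 8.57 p [ 0.4664 -0.3492  0.0138] F [-0.3  0.2  4.5] M [0.05 0.06 0.02] w 0.0083
lift t 9.51 p [ 0.4655 -0.3486  0.0987] F [ 0.7  0.6 -1.2] M [ 0.01 -0.03  0.  ] w 0.0084
```

View pics/grasp.png

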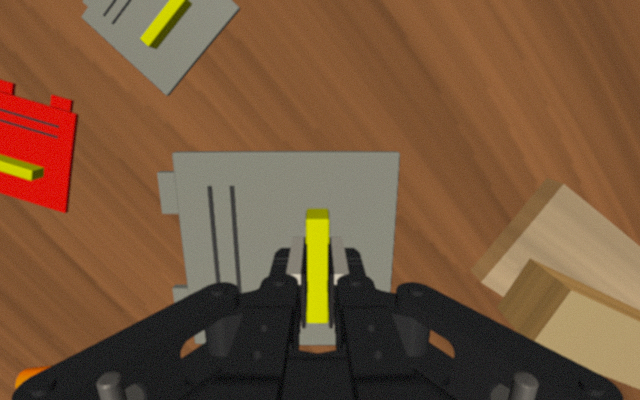

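The grasp picture shows the cover held level. The ridge is between the pads at (317,265), the plate's top edge is at row 153 and its sides run from (174,153) and (399,153). I'll measure its pose in the hand.

```bash
python3 - <<'E'
from h import *
f=np.load('pics/grasp.npz'); p,d=f['p'],f['d']; C=cam("wrist",(f['pos'],f['ori']))
h=cv2.cvtColor(p,cv2.COLOR_BGR2HSV).astype(int); g=((h[...,1]<60)&(h[...,2]>90)).astype(np.uint8)
print('depth plate pt z:')
K,D,T=C
for u,v in((200,175),(290,175),(380,180),(375,260)):
    un=cv2.undistortPoints(np.array([[[u,v]]],float),K,D)[0,0]; print((T@np.r_[un*d[v,u],d[v,u],1])[:3].round(4),end=' ')
zp=f['pos'][2]-.0043
Rt=R.from_rotvec(f['ori']).as_matrix()
def tool(px): return (toplane(C,px,zp)-f['pos'])@Rt*1000
L=tool([(np.nonzero(g[v,165:300])[0][0]+164.5,v) for v in range(220,275,5)]) 
L=tool([(next(u for u in range(165,300) if g[v,u:u+5].all())-.5,v) for v in range(220,275,5)])
Rr=tool([(next(u for u in range(410,300,-1) if g[v,u-5:u].all())-.5,v) for v in range(165,275,5)])
Tp=tool([(u,next(v for v in range(130,200) if g[v:v+5,u].all())-.5) for u in range(190,390,10)])
print('\nL',L.mean(0).round(2),np.polyfit(L[:,2],L[:,0],1).round(3),'R',Rr.mean(0).round(2),np.polyfit(Rr[:,2],Rr[:,0],1).round(3),'T',Tp.mean(0).round(2),np.polyfit(Tp[:,0],Tp[:,2],1).round(3))
E
```

```text
depth plate pt z:
[ 0.4497 -0.2851  0.0952] [ 0.48   -0.3104  0.0942] [ 0.5092 -0.3375  0.0935] [ 0.4842 -0.3672  0.0936] 
L [-64.46   4.42   5.09] [-2.0000e-03 -6.4447e+01] R [34.13  4.23 18.7 ] [3.0000e-03 3.4068e+01] T [-15.11   4.32  49.16] [2.0000e-03 4.9193e+01]
```

```bash
cat >> h.py <<'E'
LY=np.radians(-16.8); BAY=np.array([.6640,.0352,0]); AX=np.array([np.cos(LY),np.sin(LY),0]); AY=np.array([-np.sin(LY),np.cos(LY),0])
TL=np.array([14.,13.8]); PV=np.array([-57.5,4.])   # TCP and pivot in the cover (x,z), mm
def tcp(dx,dz,t,dy=0):
    a=np.radians(t); c,s=np.cos(a),np.sin(a); v=np.array([[c,-s],[s,c]])@(TL-PV)+PV+[dx,dz+40.5]
    return BAY+(AX*v[0]+AY*dy+np.array([0,0,1])*v[1])/1000, (R.from_rotvec(-a*AY)*down(LY)).as_rotvec()
E
python3 - <<'E'
from h import *
for a in((11.5,150,20),(11.5,-1,20),(1,-1,20),(1,0,0)): assert bot.ik(*tcp(*a)) is not None
bot.move_l([.466,-.3489,.28],v=.3); 
bot.move_ptp(*tcp(11.5,170,20)); st('above')
p,_=tcp(11.5,12,20); bot.move_l(p,v=.15); st('near')
bot.pause(.1); f0=bot.current_wrist_force()
for dz in(8,4,1,-1):
    bot.move_l(tcp(11.5,dz,20)[0],v=.04); st(f'dz{dz}')
    if np.linalg.norm(bot.current_wrist_force()-f0)>8: print('STOP');break
p,d=bot.snapshot('scene'); cv2.imwrite('pics/s1.png',cv2.resize(p[190:320,250:410],None,fx=4,fy=4,interpolation=2))
E
```

```text
above t 11.91 p [0.681  0.029  0.2482] F [ 0.7  0.4 -1. ] M [0.07 0.33 0.04] w 0.008
near t 13.11 p [0.6817 0.03   0.0915] F [-0.3 -0.1  0.8] M [ 0.06  0.36 -0.02] w 0.0088
dz8 t 13.46 p [0.6809 0.0301 0.0859] F [ 0.6 -0.7 -0.3] M [ 0.09  0.36 -0.09] w 0.0086
dz4 t 13.71 p [0.6808 0.03   0.0817] F [-0.4 -0.2 -1.1] M [0.09 0.37 0.  ] w 0.0083
dz1 t 13.96 p [0.6809 0.03   0.0789] F [-0.1  0.1 -0.4] M [ 0.17  0.38 -0.  ] w 0.0083
dz-1 t 14.21 p [0.681  0.0301 0.077 ] F [-0.3 -0.2 -0.4] M [ 0.14  0.36 -0.06] w 0.0084
```

View pics/s1.png

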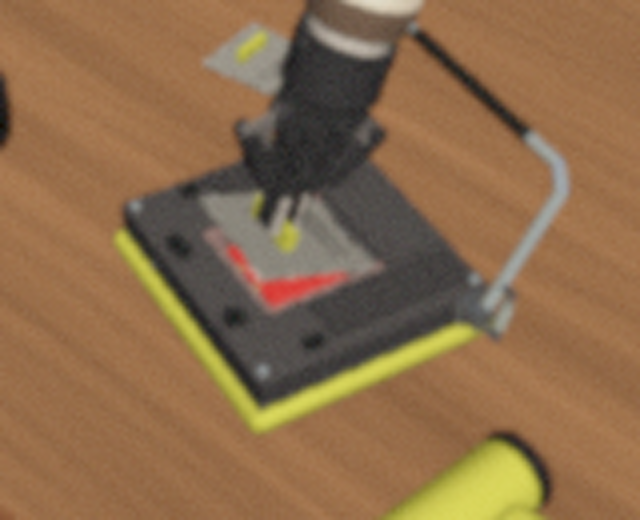

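The scene view shows the cover tilted over the bay, tab end down near the lip, with no contact force. I'll slide it in and watch the forces.

```bash
python3 - <<'E'
from h import *
f0=bot.current_wrist_force()
def go(dx,dz,t,lim=8):
    p,o=tcp(dx,dz,t); bot.move_l(p,v=.03,rot=o); bot.pause(.08); f=bot.current_wrist_force()-f0; st((dx,dz,t,'fx %.1f fz %.1f'%(f@AX,f[2])))
    return np.linalg.norm(f)<lim
ok=True
for a in((7,-1,20),(4,-1,20),(1.,-1,20),(1,-1,16),(1,-1,12),(1,-1,8)):
    if not go(*a): print('STOP'); break
shot('ins')
E
```

```text
(7, -1, 20, 'fx -0.6 fz -0.9') t 14.64 p [0.6768 0.0314 0.0773] F [-0.6  0.6 -1.5] M [ 0.1   0.33 -0.01] w 0.0082
(4, -1, 20, 'fx 0.0 fz 0.1') t 14.97 p [0.6739 0.0322 0.0772] F [-0.2 -0.3 -0.4] M [0.1  0.3  0.02] w 0.0083
(1.0, -1, 20, 'fx 0.8 fz -0.5') t 15.31 p [0.671  0.0331 0.0772] F [ 0.9  0.5 -1. ] M [ 0.08  0.35 -0.01] w 0.0082
(1, -1, 16, 'fx -0.0 fz -0.3') t 15.71 p [0.6731 0.0324 0.0724] F [-0.3 -0.4 -0.8] M [0.07 0.21 0.02] w 0.0082
(1, -1, 12, 'fx -0.9 fz 0.9') t 16.11 p [0.6748 0.0319 0.0679] F [-1.2 -0.5  0.4] M [ 0.05  0.24 -0.01] w 0.0086
(1, -1, 8, 'fx -0.2 fz 0.5') t 16.51 p [0.6763 0.0315 0.0632] F [-0.4 -0.4 -0. ] M [ 0.06  0.13 -0.01] w 0.0086
```

View pics/ins.png

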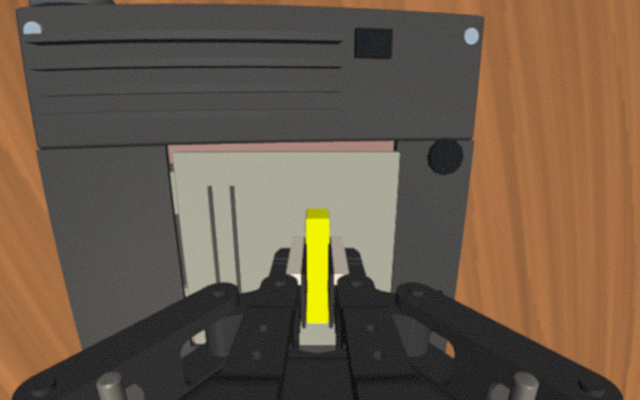

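Tabs are hidden under the lip. At the +y side there is a gap between the bay wall (row ~141) and the plate edge (row ~153), so I'll measure the lateral play before lowering.

```bash
python3 - <<'E'
from h import *
f=np.load('pics/ins.npz'); C=cam("wrist",(f['pos'],f['ori'])); p=f['p']
for u in(210,280,360): print(u,p[136:158,u].astype(int).mean(1).round().astype(int).tolist())
def lt(px,z):
    w=toplane(C,px,z)-BAY; return np.c_[w@AX,w@AY].round(4)*1000
print('edge cover @z~.050-.061',lt([(210,152.5)],.051),lt([(360,152.5)],.061))
print('wall',lt([(210,143),(360,141)],.050)); print('screws',lt([(32,28),(471,36)],.051))
print('lip',lt([(168,150),(176,215)],.05),'platL',lt([(174,155),(181,215)],.0505),'wallR',lt([(396,145)],.05))
E
```

```text
210 [72, 77, 76, 77, 71, 64, 52, 69, 112, 140, 144, 149, 144, 143, 138, 130, 139, 159, 165, 164, 166, 163]
280 [76, 77, 75, 65, 63, 54, 99, 142, 148, 142, 143, 145, 147, 146, 134, 128, 144, 163, 166, 163, 164, 162]
360 [72, 73, 61, 58, 67, 102, 133, 141, 140, 139, 141, 140, 146, 145, 129, 130, 147, 159, 167, 166, 163, 163]
edge cover @z~.050-.061 [[-33.1  48.9]] [[31.4 48.9]]
wall [[-33.   52.9]
 [ 34.3  52.6]]
screws [[-99.8 100.6]
 [ 84.6 100. ]]
lip [[-51.1  50.3]
 [-50.8  20.5]] platL [[-48.7  48.1]
 [-48.4  20.6]] wallR [[51.8 50.5]]
```

Near view: the cover sits 0.7 mm towards -y and the lip-to-plate gap is as planned (2.4 vs 2.7 mm). I'll nudge it in y and swing it down until the ledges take the load.

```bash
python3 - <<'E'
from h import *
f0=bot.current_wrist_force()
def go(dx,dz,t,dy=.6,v=.03):
    p,o=tcp(dx,dz,t,dy); bot.move_l(p,v=v,rot=o); bot.pause(.08); f=bot.current_wrist_force()-f0; st((dx,dz,t,'fx %.1f fy %.1f fz %.1f'%(f@AX,f@AY,f[2])))
    return f
for a in((.5,-1,8),(.5,-1,5),(.3,-.7,3),(.2,-.5,1.5),(0.2,0,.5),(0.2,0,0),(.2,-.5,0),(.2,-1,0)):
    f=go(*a)
    if np.linalg.norm(f)>10: print('contact'); break
shot('dn')
E
```

```text
(0.5, -1, 8, 'fx 0.9 fy -0.1 fz 0.7') t 16.89 p [0.676  0.0322 0.0633] F [ 0.8  0.  -0.9] M [ 0.07  0.12 -0.07] w 0.0085
(0.5, -1, 5, 'fx 0.5 fy -1.5 fz 2.8') t 17.25 p [0.6772 0.0318 0.0595] F [-0.  -1.2  1.2] M [-0.04  0.1   0.02] w 0.0087
(0.3, -0.7, 3, 'fx -0.3 fy -0.9 fz 2.5') t 17.58 p [0.6773 0.0318 0.0574] F [-0.6 -0.3  0.9] M [-0.08  0.08  0.01] w 0.0087
(0.2, -0.5, 1.5, 'fx -0.2 fy -0.5 fz 1.4') t 17.92 p [0.6775 0.0317 0.0557] F [-0.4  0.  -0.3] M [-0.02  0.15  0.  ] w 0.0081
(0.2, 0, 0.5, 'fx 0.0 fy 0.2 fz 1.4') t 18.25 p [0.6777 0.0317 0.0548] F [ 0.   0.6 -0.2] M [-0.02 -0.01 -0.03] w 0.0086
(0.2, 0, 0, 'fx -1.4 fy -0.4 fz 2.3') t 18.58 p [0.6778 0.0317 0.0544] F [-1.5  0.4  0.7] M [0.06 0.13 0.01] w 0.0087
(0.2, -0.5, 0, 'fx -2.1 fy -1.5 fz 6.5') t 18.92 p [0.6779 0.0317 0.0544] F [-2.5 -0.4  4.9] M [0.02 0.51 0.09] w 0.0083
(0.2, -1, 0, 'fx -4.0 fy -1.4 fz 11.1') t 19.25 p [0.6779 0.0317 0.0544] F [-4.3  0.2  9.5] M [0.04 0.83 0.01] w 0.0085
contact
```

View pics/dn.png

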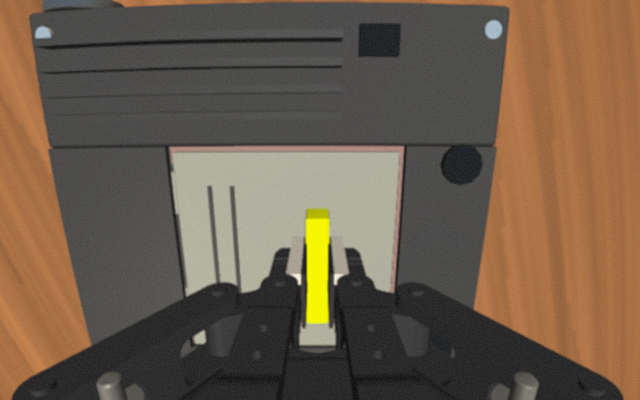

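The cover looks flush, with even gaps on the sides, and contact came at TCP z 54.4 mm (expected 54.3). I'll release, retreat and check flushness by depth.

```bash
python3 - <<'E'
from h import *
p,o=tcp(.2,0,0,.6); bot.move_l(p,v=.03,rot=o)
bot.gripper_to(.03,50); st('rel')
bot.move_l(p+[0,0,.16],v=.2); bot.pause(.15); st('up')
shot('rel')
f=np.load('pics/rel.npz'); img,d=f['p'],f['d']; C=cam("wrist",(f['pos'],f['ori'])); K,D,T=C
def lt3(u,v):
    z=np.median(d[v-2:v+3,u-2:u+3]); un=cv2.undistortPoints(np.array([[[u,v]]],float),K,D)[0,0]; w=(T@np.r_[un*z,z,1])[:3]-BAY; return (np.array([w@AX,w@AY,w[2]])*1000).round(1)
for x,y in((-40,40),(-40,0),(-40,-40),(44,40),(44,0),(44,-40),(-65,40),(-65,0),(-65,-40),(70,40),(70,0),(70,-25)):
    u,v=proj(C,[BAY+AX*x/1000+AY*y/1000+[0,0,.05]])[0].round().astype(int); print((x,y),(u,v),lt3(u,v))
E
```

```text
rel t 19.89 p [0.6777 0.0317 0.054 ] F [ 0.  -0.5  0.4] M [-0.05  0.06 -0.08] w 0.0298
up t 20.99 p [0.6773 0.0317 0.2128] F [-0.2  0.3  0.2] M [ 0.   -0.06 -0.08] w 0.0299
(-40, 40) (np.int64(257), np.int64(137)) [-40.3  40.1  49.5]
(-40, 0) (np.int64(259), np.int64(181)) [-40.2   0.1  49.9]
(-40, -40) (np.int64(261), np.int64(222)) [-40.2 -40.   49.2]
(44, 40) (np.int64(352), np.int64(137)) [44.  40.1 49.5]
(44, 0) (np.int64(351), np.int64(181)) [44.2  0.1 49.3]
(44, -40) (np.int64(350), np.int64(222)) [ 44.3 -39.7  49.5]
(-65, 40) (np.int64(229), np.int64(137)) [-65.5  40.2  49.2]
(-65, 0) (np.int64(232), np.int64(181)) [-65.2   0.   49.5]
(-65, -40) (np.int64(235), np.int64(222)) [-65.  -40.   49.5]
(70, 40) (np.int64(381), np.int64(137)) [69.2 40.6 52.8]
(70, 0) (np.int64(379), np.int64(181)) [69.9  0.2 49.5]
(70, -25) (np.int64(378), np.int64(207)) [ 70.2 -24.8  49.7]
```

View pics/rel.png

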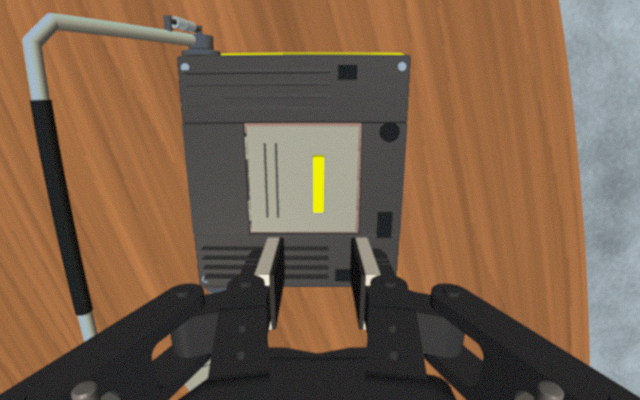

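The depth check shows the cover flush with the back (49.2–49.9 mm, against 49.2–49.7 mm beside it), tabs hidden under the lip. Now the stand.

```bash
cat >> h.py <<'E'
def lw(x,y,z): return BAY+(AX*(x-7.5)+AY*y)/1000+np.array([0,0,z/1000])
E
python3 - <<'E'
from h import *
o=down(LY).as_rotvec()
bot.move_l(lw(21,0,265),v=.3); bot.gripper_to(0,50)
bot.move_l(lw(-210,0,265),v=.3); bot.move_l(lw(-210,0,122),v=.2); st('behind'); bot.pause(.1)
f0=bot.current_wrist_force()
for x in (-180,-165,-150,-130,-110,-90,-75,-60,-50,-42,-35,-28):
    bot.move_l(lw(x,0,122),v=.08); f=bot.current_wrist_force()-f0; print(x,'fx %.1f fz %.1f'%(f@AX,f[2]),round(bot.current_time_s(),2))
    if np.linalg.norm(f)>30: print('STOP'); break
bot.pause(.5)
bot.move_l(lw(-60,0,122),v=.2); bot.move_l(lw(-60,0,230),v=.2); st('done'); shot('st')
p,d=bot.snapshot('scene'); cv2.imwrite('pics/s2.png',p)
E
```

```text
behind t 23.64 p [0.4565 0.098  0.123 ] F [ 0.3  0.3 -0.3] M [-0.01 -0.04 -0.02] w 0.0002
-180 fx -0.1 fz -1.1 24.27
-165 fx -9.6 fz 2.5 24.61
-150 fx -9.1 fz 4.7 24.95
-130 fx -14.2 fz 39.4 25.35
STOP
done t 27.04 p [0.5988 0.0549 0.229 ] F [-0.4 -0.6 -0.6] M [0.03 0.01 0.01] w -0.0001
```

View pics/st.png

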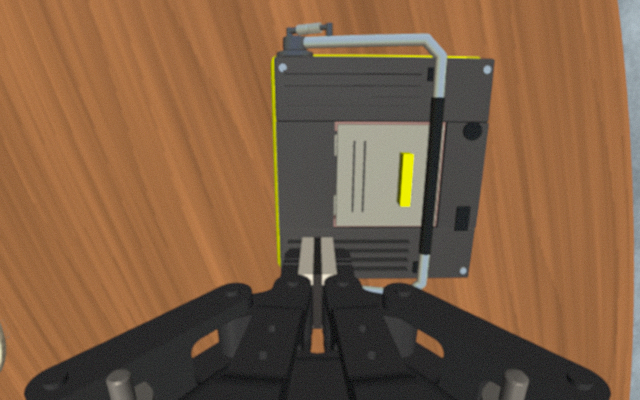

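The stand is stowed: the bar runs over the cover at cols 428–440 beyond the ridge. My loop had stopped at -130 on an upward 39 N reading, and the retreat line that followed, meant for after the push, carried the stand over. I'll check the cover's seating, the bar's height and the scene view.

```bash
python3 - <<'E'
from h import *
o=down(LY).as_rotvec(); bot.move_l(lw(21,0,265),v=.3); bot.pause(.2); shot('fin')
f=np.load('pics/fin.npz'); img,d=f['p'],f['d']; C=cam("wrist",(f['pos'],f['ori'])); K,D,T=C
def lt3(u,v):
    z=np.median(d[v-2:v+3,u-2:u+3]); un=cv2.undistortPoints(np.array([[[u,v]]],float),K,D)[0,0]; w=(T@np.r_[un*z,z,1])[:3]-BAY; return (np.array([w@AX,w@AY,w[2]])*1000).round(1)
for x,y in((-40,40),(-40,0),(-40,-40),(28,40),(28,-40),(46,40),(46,-40),(-65,40),(-65,0),(-65,-40),(70,0)):
    u,v=proj(C,[BAY+AX*x/1000+AY*y/1000+[0,0,.05]])[0].round().astype(int); print((x,y),(u,v),lt3(u,v))
h=cv2.cvtColor(img,cv2.COLOR_BGR2HSV); m=cv2.inRange(h,(22,150,100),(40,255,255)); m[:100]=0; m[240:]=0; m[:,:260]=0; m[:,380:]=0
c=np.argwhere(m)[:,::-1].mean(0); w=toplane(C,[c],.0645)[0]-BAY; print('ridge',c,w@AX*1000,w@AY*1000,'(home 14,0)')
for u,v in ((338,150),(338,200)): pass
for y in(40,0,-35):
    u,v=proj(C,[BAY+AX*.0385+AY*y/1000+[0,0,.0655]])[0].round().astype(int)
    row=[(u+k,lt3(u+k,v)) for k in range(-8,9,4)]; print('bar',max(row,key=lambda r:r[1][2]))
p,_=bot.snapshot('scene')
a=cv2.resize(img[30:310,150:450],None,fx=2,fy=2,interpolation=2); b=p[40:,130:520]
out=np.zeros((560,790,3),np.uint8); out[:,:400]=a[:,100:500]; out[:360,400:]=b; cv2.imwrite('pics/fin2.png',out); print(bot.current_time_s())
E
```

```text
(-40, 40) (np.int64(267), np.int64(132)) [-39.9  39.8  49.5]
(-40, 0) (np.int64(268), np.int64(170)) [-40.2  -0.3  49.5]
(-40, -40) (np.int64(269), np.int64(206)) [-40.6 -40.4  49.6]
(28, 40) (np.int64(333), np.int64(132)) [28.5 39.8 49.3]
(28, -40) (np.int64(332), np.int64(206)) [ 28.5 -40.3  49.5]
(46, 40) (np.int64(350), np.int64(132)) [46.1 39.9 49.6]
(46, -40) (np.int64(348), np.int64(206)) [ 45.9 -40.   50.3]
(-65, 40) (np.int64(243), np.int64(132)) [-64.9  39.9  49.5]
(-65, 0) (np.int64(245), np.int64(170)) [-64.8  -0.3  49.5]
(-65, -40) (np.int64(247), np.int64(206)) [-64.8 -40.4  49.7]
(70, 0) (np.int64(372), np.int64(170)) [70.6 -0.1 49.3]
ridge [318.99086758 171.05479452] 14.02875394890935 1.641713400081227 (home 14,0)
bar (np.int64(344), array([38.7, 40.2, 65.1]))
bar (np.int64(343), array([38.5, -0.2, 64.9]))
bar (np.int64(342), array([ 38.2, -35.4,  65. ]))
28.0
```

View pics/fin2.png

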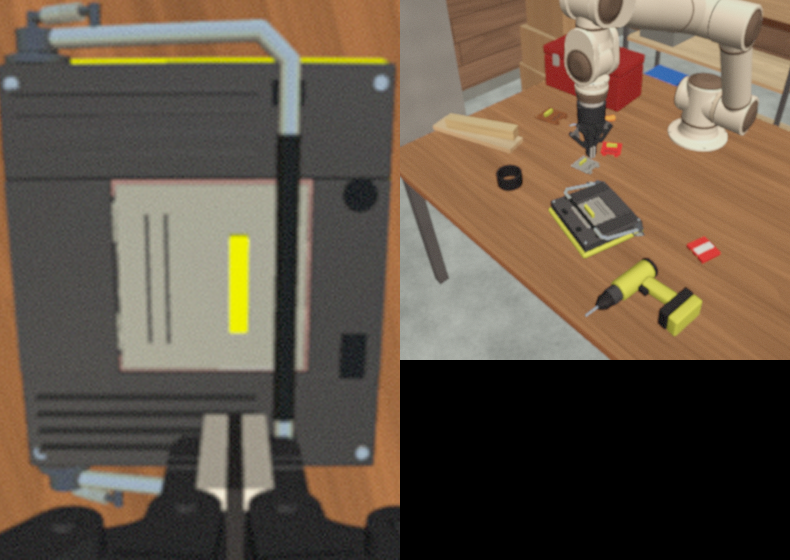

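Everything checks out: the bar top is at 65 mm at local x 46 (stowed is 65.5 at 46), the cover is flush at x 14.0, and the bystanders haven't moved. Signing off.

```bash
python3 - <<'E'
from h import *
st(); print(bot.sign_off())
E
```

```text
t 28.0 p [0.6763 0.0316 0.2653] F [-0.1  0.1  0. ] M [-0.    0.02 -0.03] w 0.0001
the job is handed in; nothing more can be done
None
```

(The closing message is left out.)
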